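# Pry open the filter bay and lock its ring

### The arm

A 7-joint arm with a two-finger parallel gripper is mounted at the origin on the work surface. World frame = base frame: x ahead of the robot, y to its left, z up, the work surface at z = 0. Lengths are in m, angles in rad, forces in N, time in s.
With the tool pointing down it reaches from about 0.375 to 0.925 m from the base axis. Payload 3.1 kg.
Tool frame: the origin (TCP) lies between the finger pads; the fingertips stand 22 mm ahead of it and the grasp point (between the pads) lies 3 mm ahead of it; z points along the fingers, y is the line along which they close (so a half turn about z gives the same grasp; the last joint's range is limited). The gripper opens to 85 mm and grips with 20 to 120 N. Pads are 22 mm wide; open, the fingers measure 114 mm over their backs; the gripper's body (76 mm by 85 mm) begins 54 mm behind the grasp point. The pads swing forward as they close: fully open they stand 13 mm farther back than shut.
Start: joints at [-1.344, 0.383, 0.044, 1.598, -0.018, 1.161, -0.05], TCP at [0.207, 0.616, 0.217] pointing down, gripper open.
Joint ranges: [-2.61, 2.61], [-0.41, 2.15], [-1.48, 1.57], [0, 2.5], [-1.57, 4.71], [0.05, 1.97], [-2.85, 2.85]. Speed limits (rad/s): [2.79, 2.79, 3.14, 3.14, 3.14, 3.14, 3.14].

### API

Orientations are given as a 3x3 rotation matrix whose columns are the frame's x, y, z axes.
In Python, from rig import get_obs, read_camera, hand_in, spot_in gives the robot as it stands.
- The arm moves only by the tool send_rows, never from a script. Its argument "steps" is a list of rows, each an object of numbers: "dx", "dy", "dz": the shift along the tool's x, y, z in m; "yaw": the turn about the tool's z in rad; "gripper": the finger opening in m, from 0 to 0.0854. A call has 1 to 12 rows; each row shifts and turns the commanded pose from where the row before left it, along the tool's axes as they then stand; what a row does not reach is not made up. A row lasts 1/10 s, in which the tool goes at most 50 mm and 8.59 degrees, less where a joint would pass 70% of its speed; a pose out of reach is approached as far as the arm can. A call is refused whole if a number of a shift passes 0.05 or a number of a turn 0.15, either way. A call with a gripper value outside its range is refused whole. The fingers move at their own pace and stop on an object; "squeeze" is the grip in N (left out, the last holds). Time passes only in rows, so rows that do not move let the fingers close. It gives the time, the measured TCP pose, the force, the opening and the grip force at its end, in the units of the state.
- get_obs(): the state, without advancing time (a new reading comes with each control period).
- read_camera(name): name is "scene" or "side" or "wrist"; returns a dict with "img" (420x560x3 uint8, red, green, blue), "depth" (420x560 float32, m along the optical axis (not along the pixel's ray), 0 where there is no reading), "fx", "fy", "cx", "cy" (pixels), "position" and "orientation" of the camera in the world. Camera axes: x right, y down, z forward; pixel columns grow to the right and rows downward; lengths in m; the calibration is good to about 2 mm. A picture is of the moment at which its call begins.
- hand_in(): hands the job in; it is judged then, once.
Trained networks look in the newest picture that a camera, given by its name, has taken for a name from the list of things; names that differ only in an ending like _2 or _b are one class to them, and where a whole thing is asked for, a point or a joint stands for the part that bears it (a point fixed in the world has none). Each returns a list of dicts, best first, with "confidence" (0 to 1); they miss things now and then, are a little off and sometimes report something else, mostly with a low value. They report only what shows in the picture. A call takes as long as a camera call. They do not tell look-alikes from the thing itself.
- spot_in(camera, target): "at" ([x, y, z] in m, in the coordinates of the camera as it stood for that picture, good to about 4 mm: the middle of the surface that is visible of it).
The state is a dict: "time": time; "qpos": joint angles; "joint_velocities": joint speeds; "joint_efforts": joint torques, N m; "tool_pos": TCP position; "tool_rot": TCP orientation; "contact_force": force on the tool from outside, world axes, zero at the start; "ft_torque": the same for the moment, N m; "grip_width": opening from 0.0 (shut) to 1.0 (fully open); "finger_force": force on a finger pad.
Only numpy, scipy, OpenCV 4.12 (cv2) and the standard library are available. Lean on these libraries where they do the work, as an engineer would, in place of code of your own. Each camera call takes 0.05 s, during which the arm holds its last target. There are 200 camera calls.

### The job

The new filter in the small sloping-front module was left loose. Take the scraper, lever the module's flush grey cover open with its blade (not with the gripper) and swing it right back so that it stands open; lay the scraper down flat in the steel tray without dropping it, then turn the round lock ring under the cover clockwise until its pointer stands at the long locked mark, and leave the cover open. Do not knock the other lab things about.

Things in the scene. Friction and masses are not known exactly. Their poses are not given: they have to be found in the camera images.
- module: Fixed white bench module, 220 mm deep (x -100 to +120 mm), 164 wide, 200 high at the back. Origin: middle of its underside; x level, from its low front (nearest the robot) to its back, z up. Its deck rises at 25 deg from the front edge towards the back. A grey cover lies flush on the deck between two white side cheeks (inner faces y = +-67 mm)
- deck_edge (a point): Middle of the deck's lower front edge, 100 mm forward (-x) of the module's origin and 115 mm up; axes as the module. In this list s = distance from here up the slope, along (cos25, 0, sin25); n = distance off the deck, along its normal (-sin25, 0, cos25). The front wall below the edge overhangs: before it is open space down to the bench
- notch (a point): Middle of the mouth of the pry notch: a gap 34 mm wide, 8 mm high in the top edge of the front wall, right under the middle of the cover's front edge (s = 0, n from -8 to 0 mm, this point at n = -4). A blade pushed in along +s passes the 8 mm thick wall into the well and is free for 40 mm. Axes as the module (x level)
- hinge (a point): Middle of the cover's hinge line, along the module's y at s = 127 mm, n = 0. Axes as the module. The cover is 124 long (s 0 to 124 mm), 128 wide, 6 thick (n 0 to 6 mm when shut)
- cover (a joint): Cover's hinge angle, rad: 0 shut flush, grows as its front edge rises; stop at 2.0, leaning back past the deck's normal. Right back means beyond 1.7. Cover 0.12 kg; the hinge is stiff (0.14 N m), so it stays where left. About 2 N at the front edge lifts it
- well (a point): Middle of the lock ring's bed on the floor of the well under the cover, s = 62, n = -45 mm; axes as the module. The well is 132 wide, s 8 to 124 mm. White marks on its floor, 53 mm from here towards the front: a long bar (locked) and a round dot (released), 18 mm high, look only
- ring_bar (a point): Top middle of the lock ring's grip bar (n = -7 mm), on the ring's axis: the deck's normal at s = 62 mm, leaning 25 deg to the robot. Metal disc 68 across, 16 thick, with a straight black bar 56 long, 12 wide, 22 high. Axes turn with the ring: z the normal, x along the bar; a small black pointer sticks out at the -x end, towards the front
- ring (a joint): Lock ring angle, rad, growing clockwise seen from above the deck: 0 when the bar points straight up the slope. Starts at -0.55 to -0.15; the locked mark is at +0.6, the released dot at -0.6. Turns from -0.6 to 0.85, past the mark; stiff (0.08 N m), stays where left. Locked: within 0.12 of 0.6
- scraper: Loose bench scraper, 0.08 kg, lying on the grey mat. Block handle, black plastic: 95 long, 18 wide, 22 high. Origin: middle of the handle's underside; x runs towards the blade, z up. Flat steel blade, 16 wide, 2.5 thick, x = +47 to +107 mm, mid plane 2.25 mm above the underside; last 8 mm 1.6 thick. Starts with the blade pointing away from the robot (yaw within 0.9)
- scraper_mid (a point): Middle of the scraper's whole length, x = +30 mm from its origin, on the underside; axes as the scraper
- mat: Fixed light grey mat, 200 x 150 x 4 mm; origin mid underside. Left or right of the module. Scraper and spoon lie on it
- tray: Fixed open steel tray, 240 (x) x 170 (y) x 22 mm high, walls 4, floor 4 mm thick; origin mid underside. Left or right of the module, the mat on its other hand. A brush lies along its +y side (about y = +55 mm); the -y half is empty
- spoon: Bystander: steel spoon, 150 long, beside the scraper on the mat's +y side; not the tool
- brush: Bystander: small brush, 150 long, lying in the tray
- reagent: Bystander: brown glass bottle, 64 dia, 150 high; origin mid underside
- washer: Bystander: white plastic bottle, 68 dia, 160 high; origin mid underside
- jar: Bystander: small glass jar, 52 dia, 65 high; origin mid underside
- beaker: Bystander: glass beaker, 60 dia, 75 high; origin mid underside
- crucible: Bystander: white porcelain dish, 44 dia, 30 high; origin mid underside
Not all that is in view belongs to the job. Of the things that look like the scraper, take the one that is farthest to the robot's right at the start.

How it is judged:
By the outcome, as a careful person would: the job done as asked, in the order asked, and still so for the second after the job is handed in, with the robot touching nothing.
It also fails if it takes over 67 s, if anything falls off the work surface, if the arm or the gripper's body presses on something with over 40 N, if the wrist force passes 120 N, or if a joint passes its speed limit or range.

## Working session

There is one attempt and no reset: what is moved stays moved. The work goes in short steps, Python scripts to look and compute and a tool call to move; the robot and the scene stay as the last step left them, time stands still between calls to the robot, and variables do not carry over. Pictures are saved under pics/ and viewed, at most 10 in all, crops included, and the job is handed in when it is done.

Besides the shell and the picture viewer there is one more tool, called after "Call:" as name(argument=value, ...) on one line, values as JSON. send_rows: Moves the arm, as the interface text tells. Its arguments: {"type":"object","properties":{"steps":{"type":"array","items":{"type":"object","properties":{"dx":{"type":"number"},"dy":{"type":"number"},"dz":{"type":"number"},"yaw":{"type":"number"},"gripper":{"type":"number"}}}},"squeeze":{"type":"number"}},"required":["steps"]}

```bash
ls; mkdir -p pics
python3 - <<'E'
from rig import *
import cv2,numpy as np
ims=[]
for n in ["scene","side"]:
    c=read_camera(n); ims.append(c["img"]); 
    print(n,c["position"],np.round(c["orientation"],3).tolist(),c["fx"],c["cx"],c["cy"])
    np.savez(f"{n}.npz",**c)
    for t in ["module","scraper","mat","tray","reagent","washer","jar","beaker","crucible","spoon","brush","cover"]:
        for d in spot_in(n,t)[:4]:
            p=np.array(c["position"])+np.array(c["orientation"])@np.array(d["at"])
            print(t,round(d["confidence"],2),np.round(p,3))
    cv2.imwrite(f"pics/{n}.png",c["img"][:,:,::-1])
s=get_obs();print(s)
E
```

```text
pics
scene [1.23848884 0.72140639 0.79775226] [[-0.656, 0.446, -0.609], [0.755, 0.37, -0.542], [-0.016, -0.815, -0.58]] 389.6027379407114 275.78909657762 214.61103632715313
module 0.68 [0.763 0.039 0.137]
module 0.47 [0.498 0.378 0.015]
scraper 0.78 [0.505 0.31  0.024]
scraper 0.63 [0.227 0.421 0.012]
scraper 0.58 [0.474 0.554 0.016]
scraper 0.49 [0.498 0.377 0.018]
mat 0.62 [0.488 0.326 0.001]
tray 0.96 [ 0.448 -0.343  0.001]
tray 0.53 [0.742 0.372 0.093]
reagent 0.61 [0.496 0.375 0.014]
reagent 0.55 [ 0.725 -0.3    0.081]
reagent 0.28 [0.766 0.042 0.135]
reagent 0.21 [ 0.446 -0.343  0.003]
washer 0.73 [0.744 0.374 0.093]
beaker 0.98 [0.749 0.113 0.05 ]
crucible 0.64 [0.498 0.212 0.019]
crucible 0.3 [0.489 0.323 0.001]
spoon 0.67 [0.496 0.374 0.017]
cover 0.65 [ 0.642 -0.018  0.148]
cover 0.21 [ 0.446 -0.344  0.003]
side [ 0.17616306 -0.69336274  1.16730875] [[0.917, -0.311, 0.25], [-0.399, -0.723, 0.564], [0.006, -0.617, -0.787]] 431.2583384016051 282.60521718007413 215.21886867033402
module 0.92 [ 0.699 -0.063  0.152]
scraper 0.82 [0.485 0.297 0.013]
scraper 0.46 [0.213 0.402 0.01
[... 562 characters left out ...]
e-05, -1.38897811e-04,  1.41609108e-03, -1.32759492e-03,
       -3.32381453e-04,  1.88532317e-03,  1.46335205e-04]), 'joint_efforts': array([-4.59200764e-04, -4.33453345e+01,  1.02296993e+00, -2.49909031e+01,
        1.05433131e-02,  1.97639230e-03, -2.00609662e-06]), 'tool_pos': array([0.20735964, 0.61604002, 0.21746666]), 'tool_rot': array([[-9.47754235e-01,  3.19001422e-01, -5.67570480e-05],
       [ 3.19001423e-01,  9.47754236e-01, -3.77125699e-06],
       [ 5.25886963e-05, -2.16798038e-05, -9.99999998e-01]]), 'contact_force': array([-0.94960833, -0.15769652, -0.17035216]), 'ft_torque': array([-0.00923778,  0.04837256, -0.00717712]), 'finger_force': 0.0, 'grip_width': 1.0023863853697212}
```

View images.

View pics/side.png

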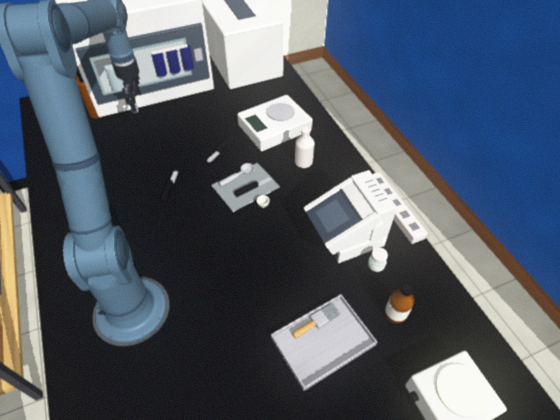

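View pics/scene.png

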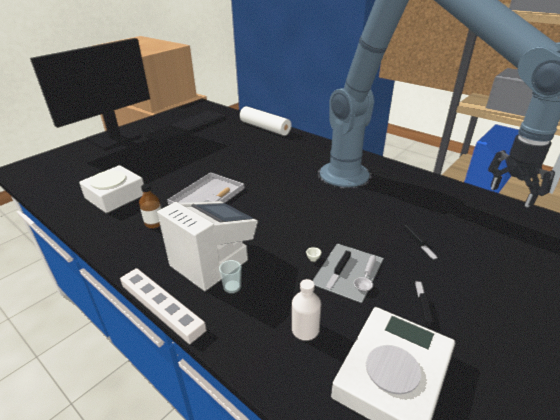

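```bash
cat > h.py <<'E'
import numpy as np,cv2
def cloud(c):
    d=c["depth"]; v,u=np.indices(d.shape)
    P=np.stack([(u-c["cx"])/c["fx"]*d,(v-c["cy"])/c["fy"]*d,d],-1)
    W=P@np.asarray(c["orientation"]).T+np.asarray(c["position"]); W[d<=0]=np.nan
    return W
def rect(xy,cell=0.003,k=2):
    xy=xy[np.isfinite(xy).all(1)]
    q=np.round(xy/cell).astype(int); _,inv,n=np.unique(q,axis=0,return_inverse=True,return_counts=True)
    r=cv2.minAreaRect((xy[n[inv.ravel()]>=k]*1000).astype(np.float32)); return r
E
python3 - <<'E'
from h import *
cs={n:np.load(n+".npz") for n in ["scene","side"]}
Ws={n:cloud(c) for n,c in cs.items()}
def box(W,a): 
    return (W[...,0]>a[0])&(W[...,0]<a[1])&(W[...,1]>a[2])&(W[...,1]<a[3])&(W[...,2]>a[4])&(W[...,2]<a[5])
for n,W in Ws.items():
    img=cs[n]["img"].astype(int)
    print(n)
    print(" table z",np.round(np.nanmedian(W[box(W,(.3,.6,-.2,.15,-.03,.03))][:,2]),4))
    m=box(W,(.5,.9,-.2,.2,.11,.3)); P=W[m]
    print(" module rect",rect(P[:,:2]), "zmax",np.percentile(P[:,2],98))
    # cover plane: RANSAC-like: normal near 25deg
    g=img[m]; br=g.mean(1); 
    Q=P[(br<130)]
    if len(Q)>30:
        for _ in range(5):
            c0=np.median(Q,0) if _==0 else Q.mean(0); nn=np.linalg.svd(Q-Q.mean(0),full_matrices=False)[2][2]; nn*=np.sign(nn[2]); e=(Q-Q.mean(0))@nn; Q=Q[abs(e)<max(.003,1.5*e.std())]
        print(" dark plane n",nn,"tilt",np.degrees(np.arccos(nn[2])),"dir",np.degrees(np.arctan2(nn[1],nn[0])),len(Q),e.std(),"c",Q.mean(0),"rect",rect(Q[:,:2]))
    m=box(W,(.25,.65,-.5,-.15,.012,.035)); print(" tray",rect(W[m][:,:2]),m.sum())
    m=box(W,(.36,.62,.2,.45,-.01,.045)); g=img.mean(2)
    v,u=np.where(m&(g<60)&(W[...,2]>.015)); print(" scr handle",rect(W[m&(g<75)&(W[...,2]>.015)][:,:2],k=1),len(u),(u.mean(),v.mean()))
    mm=m&(g>110); print(" mat",rect(W[mm][:,:2],k=1))
P=np.concatenate([W[box(W,(.5,.9,-.2,.2,.125,.3))] for W in Ws.values()])
print("both",rect(P[:,:2]))
for n,(a,b,c,d) in dict(scene=(150,190,260,290),side=(290,160,440,270)).items(): pass
a=cv2.resize(cs["side"]["img"][165:270,295:430],None,fx=3.5,fy=3.5,interpolation=3)
b=cv2.resize(cs["side"]["img"][155:215,205:285],None,fx=3.5,fy=3.5,interpolation=3)
o=np.zeros((a.shape[0],a.shape[1]+b.shape[1],3),np.uint8);o[:,:a.shape[1]]=a;o[:b.shape[0],a.shape[1]:]=b
cv2.imwrite("pics/c1.png",o[:,:,::-1])
E
```

```text
scene
 table z -0.0008
 module rect ((696.680419921875, -16.04389190673828), (167.9188232421875, 219.1999053955078), 89.08773803710938) zmax 0.20087564917354084
 dark plane n [-0.42193018  0.00499644  0.90661456] tilt 24.958377709637922 dir 179.32154223757024 621 0.0008926896462289148 c [ 0.64873501 -0.01179157  0.15124992] rect ((664.823486328125, -17.64653778076172), (95.6011734008789, 109.58352661132812), 10.801003456115723)
 tray ((510.0792236328125, -342.1612548828125), (202.8888702392578, 362.4709777832031), 69.7384262084961) 423
 scr handle ((474.9919738769531, 301.158935546875), (91.81428527832031, 15.155133247375488), 11.067703247070312) 124 (np.float64(342.241935483871), np.float64(261.8790322580645))
 mat ((490.375, 302.0983581542969), (216.548095703125, 207.0785369873047), 15.93757152557373)
side
 table z -0.0017
 module rect ((690.9406127929688, -21.92174530029297), (166.7472381591797, 220.6549530029297), 89.95034790039062) zmax 0.20043045815686122
 dark plane n [-0.4251487   0.00489924  0.90511026] tilt 25.161862759612454 dir 179.33977558716091 1275 0.0014910600514235273 c [ 0.63889078 -0.02268564  0.14637286] rect ((640.0052490234375, -21.37607192993164), (118.12359619140625, 124.3736343383789), 0.528313398361206)
 tray ((472.4259033203125, -311.67608642578125), (240.598388671875, 170.2581329345703), 7.569493293762207) 1156
 scr handle ((467.8390197753906, 293.2990417480469), (90.06364440917969, 22.38613510131836), 14.909801483154297) 120 (np.float64(245.26666666666668), np.float64(188.21666666666667))
 mat ((480.49652099609375, 311.9608154296875), (203.25454711914062, 226.56121826171875), 12.101187705993652)
both ((698.1927490234375, -18.829010009765625), (172.13934326171875, 217.32020568847656), 89.57540893554688)
```

View pics/c1.png

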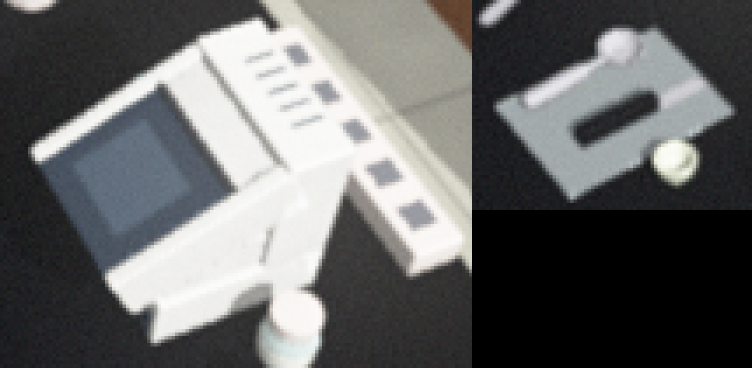

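Call:
send_rows(steps=[{"dx": -0.039,"dy": -0.0243},{"dx": -0.039,"dy": -0.0243},{"dx": -0.039,"dy": -0.0243},{"dx": -0.039,"dy": -0.0243},{"dx": -0.039,"dy": -0.0243},{"dx": -0.039,"dy": -0.0243},{"dx": -0.039,"dy": -0.0243},{"dx": -0.039,"dy": -0.0243},{"dx": -0.039,"dy": -0.0243}])

```text
$.steps[0]: bad value
```

Call:
send_rows(steps=[{"yaw": -0.14},{"yaw": -0.14},{"yaw": -0.14},{"yaw": -0.13},{"dx": 0}])

```text
$.steps[0]: bad value
```

```bash
cat >> h.py <<'E'
def hom(c): return np.asarray(c["orientation"]),np.asarray(c["position"])
def pix(c,p):
    R,t=hom(c); q=(np.asarray(p)-t)@R; return np.stack([c["fx"]*q[...,0]/q[...,2]+c["cx"],c["fy"]*q[...,1]/q[...,2]+c["cy"]],-1)
E
python3 - <<'E'
from rig import *
from h import *
s=get_obs();print(s["time"],s["tool_pos"],np.round(s["tool_rot"],3).tolist(),np.round(s["qpos"],2))
c=read_camera("wrist"); np.savez("w1.npz",**c);print(c["position"],np.round(c["orientation"],2).tolist(),c["fx"])
W=cloud(c);g=c["img"].astype(int).mean(2)
print("h",np.nanpercentile(W[...,2],[1,50,99]))
T=s["tool_pos"]
m=(abs(W[...,0]-.47)<.07)&(abs(W[...,1]-.297)<.05)&(W[...,2]>.016)&(W[...,2]<.04)&(g<80)
print("handle",rect(W[m][:,:2],k=1),np.median(W[m][:,2]),m.sum())
cv2.imwrite("pics/w1.png",c["img"][:,:,::-1])
E
```

```text
1.3 [0.20735964 0.61604002 0.21746666] [[-0.948, 0.319, -0.0], [0.319, 0.948, -0.0], [0.0, -0.0, -1.0]] [-1.34  0.38  0.04  1.6  -0.02  1.16 -0.05]
[0.13307771 0.64200706 0.37323159] [[0.32, 0.9, 0.29], [0.95, -0.3, -0.1], [0.0, 0.31, -0.95]] 295.40725153134827
h [-2.25094404e-03 -2.02309190e-04  3.24351841e-01]
handle ((430.2432861328125, 288.9979248046875), (7.719518661499023, 3.482377052307129), 1.510215401649475) 0.02482131332127424 13
```

View pics/w1.png

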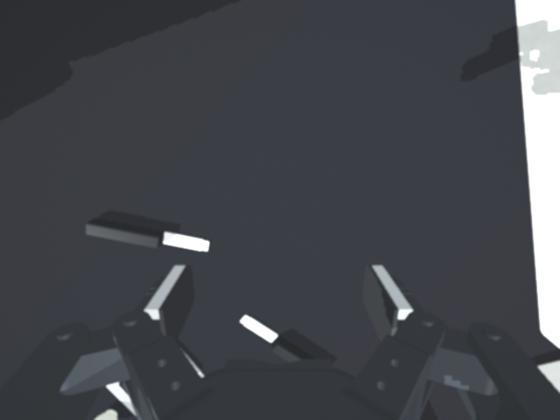

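Call:
send_rows(steps=[{"dx": -0.039,"dy": -0.0243,"dz": 0,"yaw": 0,"gripper": 0.085},{"dx": -0.039,"dy": -0.0243,"dz": 0,"yaw": 0,"gripper": 0.085},{"dx": -0.039,"dy": -0.0243,"dz": 0,"yaw": 0,"gripper": 0.085},{"dx": -0.039,"dy": -0.0243,"dz": 0,"yaw": 0,"gripper": 0.085},{"dx": -0.039,"dy": -0.0243,"dz": 0,"yaw": 0,"gripper": 0.085},{"dx": -0.039,"dy": -0.0243,"dz": 0,"yaw": 0,"gripper": 0.085},{"dx": -0.039,"dy": -0.0243,"dz": 0,"yaw": 0,"gripper": 0.085},{"dx": -0.039,"dy": -0.0243,"dz": 0,"yaw": 0,"gripper": 0.085},{"dx": -0.039,"dy": -0.0243,"dz": 0,"yaw": 0,"gripper": 0.085}], squeeze=60)

```text
time: 2.25
tool_pos: [0.4713, 0.2953, 0.2179]
tool_rot: [[-0.948, 0.319, 0.001], [0.319, 0.948, 0.001], [-0.0, 0.001, -1.0]]
contact_force: [-0.4, 0.8, 0.1]
grip_width: 0.995
finger_force: 0.0
```

Call:
send_rows(steps=[{"dx": 0,"dy": 0,"dz": 0,"yaw": -0.14,"gripper": 0.085},{"dx": 0,"dy": 0,"dz": 0,"yaw": -0.14,"gripper": 0.085},{"dx": 0,"dy": 0,"dz": 0,"yaw": -0.14,"gripper": 0.085},{"dx": 0,"dy": 0,"dz": 0,"yaw": -0.13,"gripper": 0.085},{"dx": 0,"dy": 0,"dz": 0,"yaw": 0,"gripper": 0.085}])

```text
time: 2.75
tool_pos: [0.4704, 0.2968, 0.2176]
tool_rot: [[-0.975, -0.223, 0.0], [-0.223, 0.975, 0.0], [-0.0, 0.0, -1.0]]
contact_force: [0.0, 0.1, 0.4]
grip_width: 0.999
finger_force: 0.0
```

```bash
cat > look.py <<'E'
from rig import *
from h import *
s=get_obs();print(s["time"],s["tool_pos"],np.round(s["tool_rot"],3).tolist(),np.round(s["qpos"],2))
c=read_camera("wrist"); np.savez("w1.npz",**c);print(c["position"])
W=cloud(c);g=c["img"].astype(int).mean(2)
E
python3 - <<'E'
from look import *
m=(abs(W[...,0]-.47)<.08)&(abs(W[...,1]-.297)<.05)&(W[...,2]>.018)&(W[...,2]<.034)
print("handle",rect(W[m][:,:2],k=1),np.median(W[m][:,2]),m.sum())
m=(abs(W[...,0]-.53)<.09)&(abs(W[...,1]-.31)<.05)&(W[...,2]>.0)&(W[...,2]<.012)
cv2.imwrite("pics/w1.png",c["img"][:,:,::-1])
E
```

```text
2.75 [0.47035249 0.29677137 0.21762268] [[-0.975, -0.223, 0.0], [-0.223, 0.975, 0.0], [-0.0, 0.0, -1.0]] [-0.81  0.21  0.2   1.83 -0.05  1.11  1.2 ]
[0.39385713 0.27973332 0.37334492]
handle ((472.41815185546875, 299.5935974121094), (94.04312896728516, 18.018444061279297), 11.557539939880371) 0.0252779944525513 1135
```

View pics/w1.png

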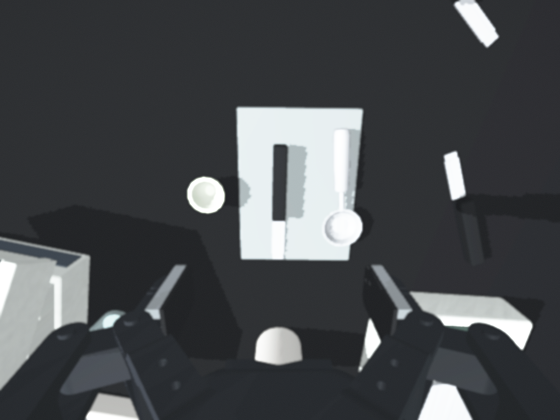

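Call:
send_rows(steps=[{"dx": -0.0145,"dy": 0.002,"dz": 0,"yaw": 0.023,"gripper": 0.05},{"dx": 0,"dy": 0,"dz": 0.04,"yaw": 0,"gripper": 0.05},{"dx": 0,"dy": 0,"dz": 0.04,"yaw": 0,"gripper": 0.05},{"dx": 0,"dy": 0,"dz": 0.04,"yaw": 0,"gripper": 0.05},{"dx": 0,"dy": 0,"dz": 0.03,"yaw": 0,"gripper": 0.05},{"dx": 0,"dy": 0,"dz": 0.02,"yaw": 0,"gripper": 0.05},{"dx": 0,"dy": 0,"dz": 0.0186,"yaw": 0,"gripper": 0.05},{"dx": 0,"dy": 0,"dz": 0,"yaw": 0,"gripper": 0.05},{"dx": 0,"dy": 0,"dz": 0,"yaw": 0,"gripper": 0.05}], squeeze=100)

```text
time: 3.7
tool_pos: [0.484, 0.302, 0.029]
tool_rot: [[-0.98, -0.2, -0.0], [-0.2, 0.98, -0.0], [0.0, -0.0, -1.0]]
contact_force: [-0.5, 0.6, 0.6]
grip_width: 0.585
finger_force: 0.0
```

Call:
send_rows(steps=[{"dx": 0,"dy": 0,"dz": 0,"yaw": 0,"gripper": 0.0},{"dx": 0,"dy": 0,"dz": 0,"yaw": 0,"gripper": 0.0},{"dx": 0,"dy": 0,"dz": 0,"yaw": 0,"gripper": 0.0},{"dx": 0,"dy": 0,"dz": 0,"yaw": 0,"gripper": 0.0},{"dx": 0,"dy": 0,"dz": 0,"yaw": 0,"gripper": 0.0},{"dx": 0,"dy": 0,"dz": 0,"yaw": 0,"gripper": 0.0}])

```text
time: 4.3
tool_pos: [0.484, 0.302, 0.029]
tool_rot: [[-0.98, -0.201, 0.0], [-0.201, 0.98, 0.0], [-0.0, 0.0, -1.0]]
contact_force: [0.0, -0.4, -0.2]
grip_width: 0.003
finger_force: 0.0
```

Run:
```python
from look import *
cv2.imwrite("pics/w2.png",c["img"][:,:,::-1])
```

```text
4.3 [0.48398412 0.30200319 0.02901427] [[-0.98, -0.201, 0.0], [-0.201, 0.98, 0.0], [-0.0, 0.0, -1.0]] [-0.78  0.48  0.18  1.93 -0.12  0.75  1.24]
[0.40711047 0.28675569 0.18474778]
```

View pics/w2.png

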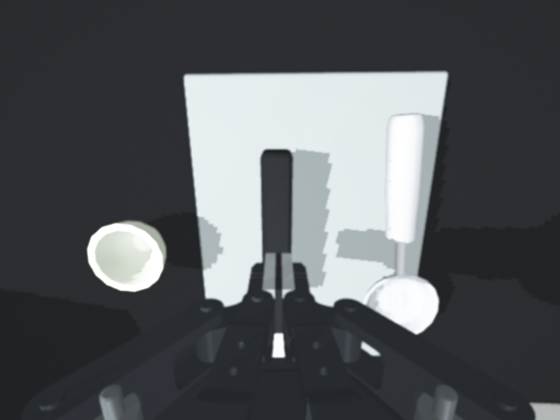

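Run:
```python
from h import *
c=np.load("w1.npz");W=cloud(c)
for v in range(140,360,8): print(v,[np.round(W[v,u]*1000).tolist() for u in (268,278,288)],c["img"][v,278])
```

```text
140 [[423.0, 284.0, 4.0], [421.0, 290.0, 4.0], [420.0, 296.0, 4.0]] [229 237 239]
148 [[427.0, 285.0, 4.0], [426.0, 291.0, 4.0], [425.0, 297.0, 3.0]] [191 202 206]
156 [[429.0, 286.0, 25.0], [428.0, 291.0, 25.0], [427.0, 296.0, 25.0]] [49 53 56]
164 [[433.0, 287.0, 25.0], [432.0, 292.0, 26.0], [431.0, 297.0, 25.0]] [54 57 61]
172 [[438.0, 287.0, 25.0], [436.0, 293.0, 25.0], [435.0, 298.0, 27.0]] [55 57 61]
180 [[442.0, 288.0, 25.0], [441.0, 294.0, 27.0], [440.0, 299.0, 25.0]] [55 57 62]
188 [[446.0, 289.0, 26.0], [445.0, 295.0, 25.0], [444.0, 300.0, 26.0]] [55 59 63]
196 [[451.0, 290.0, 26.0], [450.0, 295.0, 25.0], [448.0, 301.0, 26.0]] [55 59 63]
204 [[455.0, 291.0, 25.0], [454.0, 296.0, 26.0], [453.0, 302.0, 25.0]] [57 59 63]
212 [[460.0, 292.0, 24.0], [459.0, 297.0, 25.0], [458.0, 303.0, 25.0]] [57 59 63]
220 [[465.0, 293.0, 25.0], [464.0, 298.0, 25.0], [462.0, 304.0, 26.0]] [56 60 63]
228 [[470.0, 294.0, 25.0], [469.0, 299.0, 25.0], [468.0, 305.0, 24.0]] [58 61 65]
236 [[474.0, 295.0, 26.0], [473.0, 300.0, 26.0], [472.0, 306.0, 25.0]] [58 61 65]
244 [[479.0, 295.0, 27.0], [479.0,
[... 509 characters left out ...]
72.0, 304.0, 83.0]] [60 63 66]
300 [[474.0, 297.0, 88.0], [479.0, 302.0, 79.0], [472.0, 304.0, 89.0]] [61 63 66]
308 [[475.0, 297.0, 92.0], [483.0, 302.0, 79.0], [473.0, 304.0, 93.0]] [61 64 67]
316 [[473.0, 297.0, 98.0], [486.0, 303.0, 81.0], [472.0, 304.0, 98.0]] [61 64 67]
324 [[474.0, 297.0, 102.0], [490.0, 304.0, 81.0], [473.0, 304.0, 101.0]] [60 63 66]
332 [[475.0, 297.0, 104.0], [495.0, 305.0, 80.0], [476.0, 304.0, 101.0]] [105 108 112]
340 [[478.0, 298.0, 104.0], [563.0, 319.0, 7.0], [488.0, 307.0, 91.0]] [253 253 254]
348 [[493.0, 300.0, 91.0], [569.0, 320.0, 7.0], [492.0, 308.0, 91.0]] [252 253 254]
356 [[494.0, 301.0, 95.0], [578.0, 322.0, 6.0], [491.0, 308.0, 96.0]] [241 244 248]
```

Run:
```python
from rig import *
from h import *
o=[]
for n in ["scene","side"]:
    c=read_camera(n);W=cloud(c)
    m=(abs(W[...,0]-.484)<.04)&(abs(W[...,1]-.302)<.03)&(W[...,2]<.15)
    for z in range(0,120,8):
        k=m&(abs(W[...,2]*1000-z-4)<4); print(n,z,k.sum(),np.round(W[k].mean(0)*1000) if k.sum() else "", np.round(c["img"][k].mean(0)) if k.sum() else "")
    u,v=pix(c,[.484,.302,.05]).astype(int); o.append(cv2.resize(c["img"][v-40:v+40,u-40:u+40],(400,400),interpolation=2))
cv2.imwrite("pics/g.png",np.hstack(o)[:,:,::-1])
```

```text
scene 0 239 [488. 307.   3.] [136. 138. 138.]
scene 8 28 [498. 309.  12.] [51. 51. 52.]
scene 16 49 [493. 306.  21.] [46. 46. 47.]
scene 24 54 [493. 304.  26.] [51. 51. 52.]
scene 32 0  
scene 40 7 [493. 303.  46.] [120. 121. 121.]
scene 48 17 [492. 305.  52.] [95. 97. 97.]
scene 56 22 [492. 305.  59.] [93. 95. 96.]
scene 64 25 [493. 305.  68.] [95. 96. 96.]
scene 72 20 [493. 306.  76.] [90. 92. 93.]
scene 80 26 [495. 304.  85.] [66. 68. 69.]
scene 88 54 [493. 305.  92.] [45. 47. 49.]
scene 96 59 [492. 300.  99.] [44. 46. 48.]
scene 104 32 [494. 304. 108.] [43. 45. 47.]
scene 112 32 [500. 303. 116.] [45. 47. 50.]
side 0 107 [483. 294.   3.] [135. 141. 143.]
side 8 25 [481. 290.  12.] [54. 55. 57.]
side 16 65 [484. 296.  21.] [42. 44. 46.]
side 24 33 [473. 294.  25.] [39. 41. 42.]
side 32 0  
side 40 4 [478. 297.  44.] [ 97.  99. 102.]
side 48 7 [478. 290.  53.] [81. 83. 87.]
side 56 13 [481. 288.  60.] [76. 79. 82.]
side 64 6 [476. 291.  68.] [82. 83. 88.]
side 72 5 [473. 296.  75.] [86. 91. 93.]
side 80 7 [475. 286.  86.] [59. 62. 65.]
side 88 21 [475. 298.  92.] [47. 49. 51.]
side 96 9 [475. 301. 100.] [36. 38. 41.]
side 104 12 [474. 291. 108.] [38. 40. 43.]
side 112 13 [470. 293. 116.] [37. 38. 41.]
```

View pics/g.png

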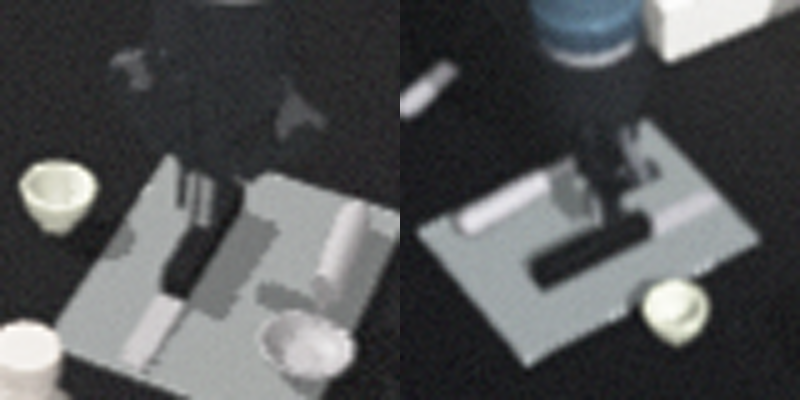

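Call:
send_rows(steps=[{"dx": 0,"dy": 0,"dz": 0,"yaw": 0,"gripper": 0.05},{"dx": 0,"dy": 0,"dz": 0,"yaw": 0,"gripper": 0.05},{"dx": 0,"dy": 0,"dz": 0,"yaw": 0,"gripper": 0.05},{"dx": 0,"dy": 0,"dz": 0,"yaw": 0,"gripper": 0.05},{"dx": 0,"dy": 0,"dz": 0.018,"yaw": 0,"gripper": 0.05},{"dx": 0,"dy": 0,"dz": 0.017,"yaw": 0,"gripper": 0.05},{"dx": 0,"dy": 0,"dz": 0,"yaw": 0,"gripper": 0.05},{"dx": 0,"dy": 0,"dz": 0,"yaw": 0,"gripper": 0.0},{"dx": 0,"dy": 0,"dz": 0,"yaw": 0,"gripper": 0.0},{"dx": 0,"dy": 0,"dz": 0,"yaw": 0,"gripper": 0.0},{"dx": 0,"dy": 0,"dz": 0,"yaw": 0,"gripper": 0.0},{"dx": 0,"dy": 0,"dz": 0,"yaw": 0,"gripper": 0.0}])

```text
time: 5.65
tool_pos: [0.4851, 0.3026, -0.0048]
tool_rot: [[-0.98, -0.201, 0.002], [-0.201, 0.98, 0.001], [-0.002, 0.001, -1.0]]
contact_force: [-0.9, -0.5, 6.9]
grip_width: 0.179
finger_force: 99.1
```

Call:
send_rows(steps=[{"dx": 0,"dy": 0,"dz": -0.015,"yaw": 0,"gripper": 0},{"dx": 0,"dy": 0,"dz": -0.035,"yaw": 0,"gripper": 0},{"dx": 0,"dy": 0,"dz": -0.04,"yaw": 0,"gripper": 0},{"dx": 0,"dy": 0,"dz": -0.04,"yaw": 0.1,"gripper": 0},{"dx": 0,"dy": 0,"dz": -0.04,"yaw": 0.115,"gripper": 0}])

```text
time: 6.15
tool_pos: [0.4834, 0.3015, 0.1658]
tool_rot: [[-1.0, 0.017, -0.001], [0.017, 1.0, -0.0], [0.001, -0.0, -1.0]]
contact_force: [-0.0, 0.4, -0.8]
grip_width: 0.183
finger_force: 98.3
```

Call:
send_rows(steps=[{"dx": 0.0066,"dy": -0.035,"dz": 0,"yaw": 0,"gripper": 0},{"dx": 0.0066,"dy": -0.048,"dz": 0,"yaw": 0,"gripper": 0},{"dx": 0.0066,"dy": -0.048,"dz": 0,"yaw": 0,"gripper": 0},{"dx": 0.0066,"dy": -0.048,"dz": 0,"yaw": 0,"gripper": 0},{"dx": 0.0066,"dy": -0.048,"dz": 0,"yaw": 0,"gripper": 0},{"dx": 0.0066,"dy": -0.048,"dz": 0,"yaw": 0,"gripper": 0},{"dx": 0.0066,"dy": -0.048,"dz": 0,"yaw": 0,"gripper": 0},{"dx": 0,"dy": 0,"dz": 0,"yaw": 0,"gripper": 0},{"dx": 0,"dy": 0,"dz": 0,"yaw": 0,"gripper": 0}])

```text
time: 7.05
tool_pos: [0.433, -0.0216, 0.1642]
tool_rot: [[-1.0, 0.017, 0.0], [0.017, 1.0, 0.001], [-0.0, 0.001, -1.0]]
contact_force: [1.0, 0.6, -1.3]
grip_width: 0.185
finger_force: 98.3
```

Run:
```python
from look import *
T=s["tool_pos"];L=(W-T)@s["tool_rot"]
# module cover dark plane + cheeks
img=c["img"].astype(int)
m=(W[...,0]>.56)&(W[...,0]<.85)&(abs(W[...,1]+.02)<.13)&(W[...,2]>.09)
print("mod",rect(W[m][:,:2]))
Q=W[m&(g<130)]
for _ in range(6):
    nn=np.linalg.svd(Q-Q.mean(0),full_matrices=False)[2][2];nn*=np.sign(nn[2]);e=(Q-Q.mean(0))@nn;Q=Q[abs(e)<max(.002,1.5*e.std())]
print("plane",nn,Q.mean(0),np.degrees(np.arccos(nn[2])),np.degrees(np.arctan2(nn[1],nn[0])),rect(Q[:,:2]),len(Q))
# blade: bright, ahead of the tool
b=(L[...,0]<-.02)&(L[...,0]>-.12)&(abs(L[...,1])<.03)&(L[...,2]>-.03)&(L[...,2]<.01)
print("blade L",b.sum(),np.round(np.nanpercentile(L[b],[1,50,99],axis=0)*1000,1).tolist())
for x0 in range(-100,0,10):
    k=b&(abs(L[...,0]*1000-x0)<5)
    if k.sum()>3: print(x0,k.sum(),np.round(np.median(L[k],0)*1000,1),np.round(np.percentile(L[k][:,1]*1000,[3,97]),1))
cv2.imwrite("pics/w3.png",c["img"][:,:,::-1])
```

```text
7.05 [ 0.43304804 -0.0216262   0.16418677] [[-1.0, 0.017, 0.0], [0.017, 1.0, 0.001], [-0.0, 0.001, -1.0]] [-0.51  0.02  0.48  2.17 -0.01  0.96  1.52]
[ 0.35455478 -0.01977757  0.31994325]
mod ((587.8328247070312, 58.18779373168945), (11.714743614196777, 13.746893882751465), 9.553401947021484)
plane [0.90540657 0.04303903 0.42235837] [0.58845147 0.05458966 0.10734448] 65.01642902426995 2.721539738888969 ((588.2158813476562, 54.027679443359375), (6.62475061416626, 11.978477478027344), 64.36698150634766) 35
blade L 926 [[-67.4, -7.7, -30.0], [-53.9, 1.1, -12.1], [-20.6, 9.4, -10.7]]
-70 79 [-66.4   1.2 -11.6] [-6.   7.8]
-60 347 [-60.    0.6 -11.7] [-6.7  8.4]
-50 184 [-52.2   0.9 -11.7] [-6.6  8.4]
-30 203 [-29.4   1.7 -29.6] [-7.7  9.5]
-20 113 [-22.5   0.6 -29.6] [-7.6  9.4]
```

View pics/w3.png

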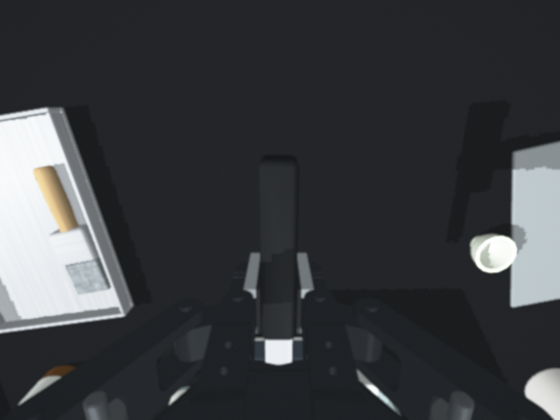

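Call:
send_rows(steps=[{"dx": -0.01,"dy": 0.0024,"dz": 0.02,"yaw": 0,"gripper": 0},{"dx": -0.01,"dy": 0,"dz": 0.02,"yaw": 0,"gripper": 0},{"dx": -0.01,"dy": 0,"dz": 0.0157,"yaw": 0,"gripper": 0},{"dx": -0.012,"dy": 0,"dz": 0.006,"yaw": 0,"gripper": 0},{"dx": 0,"dy": 0,"dz": 0,"yaw": 0,"gripper": 0},{"dx": 0,"dy": 0,"dz": 0,"yaw": 0,"gripper": 0},{"dx": 0,"dy": 0,"dz": 0,"yaw": 0,"gripper": 0}])

```text
time: 7.8
tool_pos: [0.4755, -0.0177, 0.1025]
tool_rot: [[-1.0, 0.011, -0.0], [0.011, 1.0, 0.0], [0.0, 0.0, -1.0]]
contact_force: [0.3, -0.5, -0.6]
grip_width: 0.185
finger_force: 98.3
```

```bash
cat > side.py <<'E'
from rig import *
from h import *
def bx(W,a): return (W[...,0]>a[0])&(W[...,0]<a[1])&(W[...,1]>a[2])&(W[...,1]<a[3])&(W[...,2]>a[4])&(W[...,2]<a[5])
s=get_obs();print(s["time"],np.round(s["tool_pos"],4),np.round(s["contact_force"],1))
c=read_camera("side");W=cloud(c);img=c["img"].astype(int);g=img.mean(2)
E
python3 - <<'E'
from side import *
# blade seen by side camera: bright pixels ahead of tool; deck front edge
T=s["tool_pos"]
b=bx(W,(T[0]+.03,T[0]+.11,T[1]-.02,T[1]+.02,.10,.13))
print("blade pts",b.sum(),np.round(np.nanpercentile(W[b],[2,50,98],axis=0)*1000,1).tolist() if b.sum() else "")
# front edge: for columns of y, min x of points on the cover (top plane)
m=bx(W,(.56,.62,-.10,.06,.117,.14))
for y in np.arange(-.095,.06,.015):
    k=m&(abs(W[...,1]-y)<.0075)
    if k.sum(): print(round(y,3),np.round(np.percentile(W[k][:,0],2)*1000,1),k.sum())
cv2.imwrite("pics/s2.png",cv2.resize(c["img"][170:290,250:410],None,fx=5,fy=5,interpolation=2)[:,:,::-1])
E
```

```text
7.8 [ 0.4755 -0.0177  0.1025] [ 0.3 -0.5 -0.6]
blade pts 105 [[513.7, -34.5, 109.3], [547.7, -21.0, 113.2], [585.0, -3.0, 123.0]]
-0.095 581.4 60
-0.08 582.0 58
-0.065 580.7 65
-0.05 580.8 65
-0.035 581.9 64
-0.02 580.8 62
-0.005 581.1 53
0.01 581.2 61
0.025 581.9 56
0.04 581.5 53
0.055 582.9 46
```

View pics/s2.png

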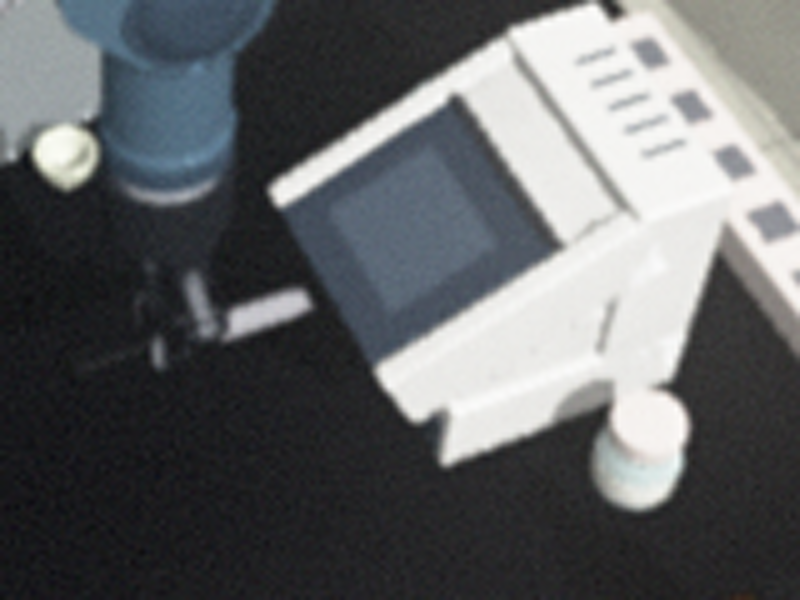

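Call:
send_rows(steps=[{"dx": -0.011,"dy": 0,"dz": 0,"yaw": 0,"gripper": 0},{"dx": -0.003,"dy": 0,"dz": 0,"yaw": 0,"gripper": 0},{"dx": -0.002,"dy": 0,"dz": 0,"yaw": 0,"gripper": 0},{"dx": -0.002,"dy": 0,"dz": 0,"yaw": 0,"gripper": 0},{"dx": 0,"dy": 0,"dz": 0,"yaw": 0,"gripper": 0},{"dx": 0,"dy": 0,"dz": 0,"yaw": 0,"gripper": 0}])

```text
time: 8.45
tool_pos: [0.4935, -0.0189, 0.1021]
tool_rot: [[-1.0, 0.013, -0.0], [0.013, 1.0, -0.0], [0.0, -0.0, -1.0]]
contact_force: [0.1, -0.2, -0.5]
grip_width: 0.184
finger_force: 98.3
```

Call:
send_rows(steps=[{"dx": -0.002,"dy": 0,"dz": 0,"yaw": 0,"gripper": 0},{"dx": -0.002,"dy": 0,"dz": 0,"yaw": 0,"gripper": 0},{"dx": -0.002,"dy": 0,"dz": 0,"yaw": 0,"gripper": 0},{"dx": 0,"dy": 0,"dz": 0,"yaw": 0,"gripper": 0},{"dx": 0,"dy": 0,"dz": 0,"yaw": 0,"gripper": 0}])

```text
time: 8.95
tool_pos: [0.4997, -0.0189, 0.1022]
tool_rot: [[-1.0, 0.013, -0.0], [0.013, 1.0, -0.0], [0.0, -0.0, -1.0]]
contact_force: [-1.0, -0.2, -0.5]
grip_width: 0.182
finger_force: 98.3
```

Call:
send_rows(steps=[{"dx": -0.001,"dy": 0,"dz": -0.002,"yaw": 0,"gripper": 0},{"dx": -0.001,"dy": 0,"dz": -0.002,"yaw": 0,"gripper": 0},{"dx": -0.001,"dy": 0,"dz": -0.003,"yaw": 0,"gripper": 0},{"dx": 0,"dy": 0,"dz": 0,"yaw": 0,"gripper": 0}])

```text
time: 9.35
tool_pos: [0.5021, -0.019, 0.1091]
tool_rot: [[-1.0, 0.013, -0.001], [0.013, 1.0, -0.0], [0.001, -0.0, -1.0]]
contact_force: [-1.5, 0.4, -2.8]
grip_width: 0.182
finger_force: 98.1
```

```bash
cat > cov.py <<'E'
from side import *
# cover angle by plane through dark grey points, hinge direction = module y
Ex,Ey=.5835,-.019
q=W-np.array([Ex,Ey,.115]); 
b=(q[...,0]>-.05)&(q[...,0]<.14)&(abs(q[...,1])<.058)&(q[...,2]>.01)&(q[...,2]<.21)&(g<140)&(g>35)&(img[...,2]>img[...,0]+5)
P=q[b][:,[0,2]]; h=np.array([.115,.0537]); d=h-P
a=np.degrees(np.arctan2(d[:,1],d[:,0])); r=np.hypot(*d.T)
k=r>.03
print("cover pts",k.sum(),"theta(rad) ~",np.round(np.radians(25-np.median(a[k])),2))
Q=P[k]; u=np.linalg.svd(Q-np.median(Q,0),full_matrices=False)[2][0]; print("line dir",u,"deg",np.degrees(np.arctan2(u[1],u[0])))
E
python3 cov.py
```

```text
9.35 [ 0.5021 -0.019   0.1091] [-1.5  0.4 -2.8]
cover pts 1050 theta(rad) ~ 0.11
line dir [-0.9292064  -0.36956118] deg -158.31144354331522
```

Call:
send_rows(steps=[{"dx": 0.0037,"dy": 0,"dz": -0.0092,"yaw": 0,"gripper": 0},{"dx": 0.0037,"dy": 0,"dz": -0.0092,"yaw": 0,"gripper": 0},{"dx": 0.001,"dy": 0,"dz": -0.0099,"yaw": 0,"gripper": 0},{"dx": 0.001,"dy": 0,"dz": -0.0099,"yaw": 0,"gripper": 0},{"dx": 0.001,"dy": 0,"dz": -0.0099,"yaw": 0,"gripper": 0},{"dx": -0.0008,"dy": 0,"dz": -0.0097,"yaw": 0,"gripper": 0},{"dx": -0.0013,"dy": 0,"dz": -0.0097,"yaw": 0,"gripper": 0},{"dx": -0.0017,"dy": 0,"dz": -0.0097,"yaw": 0,"gripper": 0},{"dx": 0,"dy": 0,"dz": 0,"yaw": 0,"gripper": 0}])

```text
time: 10.3
tool_pos: [0.498, -0.0188, 0.1884]
tool_rot: [[-1.0, 0.013, 0.004], [0.013, 1.0, 0.0], [-0.004, 0.001, -1.0]]
contact_force: [-0.6, 0.6, -0.1]
grip_width: 0.187
finger_force: 98.2
```

```bash
python3 cov.py
```

```text
10.3 [ 0.498  -0.0188  0.1884] [-0.6  0.6 -0.1]
cover pts 894 theta(rad) ~ 0.78
line dir [-0.96033806  0.27883831] deg 163.80911618989353
```

Call:
send_rows(steps=[{"dx": -0.0025,"dy": 0,"dz": -0.0083,"yaw": 0,"gripper": 0},{"dx": -0.003,"dy": 0,"dz": -0.0083,"yaw": 0,"gripper": 0},{"dx": -0.003,"dy": 0,"dz": -0.0082,"yaw": 0,"gripper": 0},{"dx": -0.0055,"dy": 0,"dz": -0.008,"yaw": 0,"gripper": 0},{"dx": -0.006,"dy": 0,"dz": -0.0077,"yaw": 0,"gripper": 0},{"dx": -0.0063,"dy": 0,"dz": -0.0075,"yaw": 0,"gripper": 0},{"dx": -0.0074,"dy": 0,"dz": -0.0065,"yaw": 0,"gripper": 0},{"dx": -0.0077,"dy": 0,"dz": -0.006,"yaw": 0,"gripper": 0},{"dx": -0.0081,"dy": 0,"dz": -0.0053,"yaw": 0,"gripper": 0},{"dx": 0,"dy": 0,"dz": 0,"yaw": 0,"gripper": 0}])

```text
time: 11.35
tool_pos: [0.5482, -0.0195, 0.2534]
tool_rot: [[-1.0, 0.013, 0.004], [0.013, 1.0, -0.001], [-0.004, -0.001, -1.0]]
contact_force: [-0.4, 0.3, -0.6]
grip_width: 0.185
finger_force: 98.3
```

Call:
send_rows(steps=[{"dx": -0.0088,"dy": 0,"dz": -0.0045,"yaw": 0,"gripper": 0},{"dx": -0.009,"dy": 0,"dz": -0.0037,"yaw": 0,"gripper": 0},{"dx": -0.0092,"dy": 0,"dz": -0.003,"yaw": 0,"gripper": 0},{"dx": -0.008,"dy": 0,"dz": -0.002,"yaw": 0,"gripper": 0},{"dx": -0.006,"dy": 0,"dz": -0.001,"yaw": 0,"gripper": 0},{"dx": -0.005,"dy": 0,"dz": 0,"yaw": 0,"gripper": 0},{"dx": 0,"dy": 0,"dz": 0,"yaw": 0,"gripper": 0}])

```text
time: 12.05
tool_pos: [0.5927, -0.02, 0.2663]
tool_rot: [[-1.0, 0.013, 0.001], [0.013, 1.0, -0.0], [-0.001, -0.0, -1.0]]
contact_force: [-0.6, 0.2, 0.1]
grip_width: 0.182
finger_force: 98.3
```

```bash
python3 cov.py
```

```text
12.05 [ 0.5927 -0.02    0.2663] [-0.6  0.2  0.1]
cover pts 405 theta(rad) ~ 1.89
line dir [ 0.16952213 -0.98552638] deg -80.23996397522528
```

Call:
send_rows(steps=[{"dx": -0.003,"dy": 0,"dz": 0,"yaw": 0,"gripper": 0},{"dx": -0.002,"dy": 0,"dz": 0,"yaw": 0,"gripper": 0},{"dx": -0.002,"dy": 0,"dz": 0,"yaw": 0,"gripper": 0},{"dx": 0,"dy": 0,"dz": 0,"yaw": 0,"gripper": 0}])

```text
time: 12.5
tool_pos: [0.5988, -0.0202, 0.2664]
tool_rot: [[-1.0, 0.013, 0.0], [0.013, 1.0, -0.0], [-0.0, -0.0, -1.0]]
contact_force: [-1.7, -0.1, 0.5]
grip_width: 0.185
finger_force: 98.3
```

```bash
python3 cov.py
```

```text
12.5 [ 0.5988 -0.0202  0.2664] [-1.7 -0.1  0.5]
cover pts 373 theta(rad) ~ 1.94
line dir [ 0.09214488 -0.99574561] deg -84.71298738351932
```

Call:
send_rows(steps=[{"dx": 0.02,"dy": 0,"dz": 0,"yaw": 0,"gripper": 0},{"dx": 0.04,"dy": 0,"dz": 0,"yaw": 0,"gripper": 0},{"dx": 0.045,"dy": 0,"dz": 0,"yaw": 0,"gripper": 0},{"dx": 0.034,"dy": 0,"dz": 0,"yaw": 0,"gripper": 0}])

```text
time: 12.95
tool_pos: [0.4576, -0.0185, 0.266]
tool_rot: [[-1.0, 0.013, -0.0], [0.013, 1.0, 0.0], [0.0, 0.0, -1.0]]
contact_force: [-0.5, 0.3, -0.6]
grip_width: 0.179
finger_force: 98.3
```

Call:
send_rows(steps=[{"dx": 0,"dy": -0.035,"dz": 0.01,"yaw": 0,"gripper": 0},{"dx": 0,"dy": -0.045,"dz": 0.02,"yaw": 0,"gripper": 0},{"dx": 0,"dy": -0.045,"dz": 0.02,"yaw": 0,"gripper": 0},{"dx": 0,"dy": -0.045,"dz": 0.02,"yaw": 0,"gripper": 0},{"dx": 0,"dy": -0.045,"dz": 0.02,"yaw": 0,"gripper": 0},{"dx": 0,"dy": -0.045,"dz": 0.02,"yaw": 0,"gripper": 0},{"dx": 0,"dy": -0.045,"dz": 0.02,"yaw": 0,"gripper": 0},{"dx": 0,"dy": -0.025,"dz": 0.01,"yaw": 0,"gripper": 0},{"dx": 0,"dy": 0,"dz": 0,"yaw": -0.145,"gripper": 0},{"dx": 0,"dy": 0,"dz": 0,"yaw": 0,"gripper": 0}])

```text
time: 13.95
tool_pos: [0.4549, -0.3498, 0.1259]
tool_rot: [[-0.992, -0.13, -0.0], [-0.13, 0.992, -0.001], [0.001, -0.001, -1.0]]
contact_force: [-0.0, 0.5, -1.4]
grip_width: 0.183
finger_force: 98.3
```

```bash
python3 cov.py
python3 - <<'E'
from look import *
# tray from wrist: bright points near tray; brush
m=(W[...,0]>.3)&(W[...,0]<.65)&(W[...,1]<-.2)&(W[...,1]>-.45)
for lo,hi in ((.001,.008),(.014,.028)):
    k=m&(W[...,2]>lo)&(W[...,2]<hi); print(lo,rect(W[k][:,:2],k=1),k.sum())
L=(W-s["tool_pos"])@s["tool_rot"]
b=(L[...,0]<-.01)&(L[...,0]>-.12)&(abs(L[...,1])<.03)&(L[...,2]>-.016)&(L[...,2]<.01)
print("blade L",np.round(np.median(L[b],0)*1000,1))
b=(L[...,0]>.015)&(L[...,0]<.09)&(abs(L[...,1])<.03)&(L[...,2]>-.036)&(L[...,2]<-.02)
print("handle L",np.round(np.median(L[b],0)*1000,1),np.percentile(L[b][:,0],98))
# profile of tray along its y through x=tcp
R=np.radians(7.6);ex=np.array([np.cos(R),np.sin(R)]);ey=np.array([-np.sin(R),np.cos(R)])
q=W[...,:2]-np.array([.4724,-.3117]); tx=q@ex;ty=q@ey
for y in range(-95,95,8):
    k=(abs(ty*1000-y)<4)&(abs(tx+.07)<.03); 
    if k.sum(): print(y,k.sum(),np.round(np.nanmedian(W[k][:,2])*1000,1),end=' | ')
E
```

```text
13.95 [ 0.4549 -0.3498  0.1259] [-0.   0.5 -1.4]
cover pts 529 theta(rad) ~ 1.94
line dir [-0.15701049 -0.98759694] deg -99.03341650655886
14.0 [ 0.45560076 -0.34863801  0.12629139] [[-0.992, -0.129, 0.0], [-0.129, 0.992, -0.0], [-0.0, -0.0, -1.0]] [ 0.01  0.41  0.69  1.89 -0.31  0.95  2.55]
[ 0.37771527 -0.35814166  0.28201235]
0.001 ((474.92034912109375, -324.89422607421875), (249.69674682617188, 349.4920349121094), 89.93943786621094) 22157
0.014 ((474.5245361328125, -307.5898742675781), (239.2698211669922, 170.46054077148438), 7.725297451019287) 8166
blade L [-58.4   1.1 -11.6]
handle L [ 39.6   1.  -30. ] 0.05958450699539505
-95 549 -0.6 | -87 401 -0.6 | -79 690 18.2 | -71 561 3.4 | -63 558 3.5 | -55 672 3.7 | -47 905 233.5 | -39 1990 156.1 | -31 2056 156.2 | -23 1282 156.0 | -15 740 4.0 | -7 570 3.5 | 1 563 3.4 | 9 572 3.5 | 17 561 3.4 | 25 564 3.5 | 33 577 3.5 | 41 565 3.5 | 49 758 4.1 | 57 615 4.1 | 65 436 3.7 | 73 546 3.5 | 81 1050 4.6 | 89 361 20.9 |
```

Call:
send_rows(steps=[{"dx": 0,"dy": 0,"dz": 0.03,"yaw": 0,"gripper": 0},{"dx": 0,"dy": 0,"dz": 0.035,"yaw": 0,"gripper": 0},{"dx": 0,"dy": 0,"dz": 0.035,"yaw": 0,"gripper": 0},{"dx": 0,"dy": 0,"dz": 0.016,"yaw": 0,"gripper": 0},{"dx": 0,"dy": 0,"dz": 0.008,"yaw": 0,"gripper": 0},{"dx": 0,"dy": 0,"dz": 0.004,"yaw": 0,"gripper": 0},{"dx": 0,"dy": 0,"dz": 0,"yaw": 0,"gripper": 0},{"dx": 0,"dy": 0,"dz": 0,"yaw": 0,"gripper": 0}])

```text
time: 14.85
tool_pos: [0.4566, -0.3492, -0.0002]
tool_rot: [[-0.991, -0.132, 0.002], [-0.132, 0.991, -0.001], [-0.002, -0.002, -1.0]]
contact_force: [0.3, 0.0, -0.1]
grip_width: 0.183
finger_force: 98.3
```

Call:
send_rows(steps=[{"dx": 0,"dy": 0,"dz": 0.002,"yaw": 0,"gripper": 0},{"dx": 0,"dy": 0,"dz": 0.001,"yaw": 0,"gripper": 0},{"dx": 0,"dy": 0,"dz": 0.001,"yaw": 0,"gripper": 0},{"dx": 0,"dy": 0,"dz": 0,"yaw": 0,"gripper": 0}])

```text
time: 15.25
tool_pos: [0.4557, -0.3486, -0.0048]
tool_rot: [[-0.991, -0.132, 0.001], [-0.132, 0.991, 0.0], [-0.001, 0.0, -1.0]]
contact_force: [-0.5, 0.7, 5.5]
grip_width: 0.181
finger_force: 99.2
```

Call:
send_rows(steps=[{"dx": 0,"dy": 0,"dz": 0,"yaw": 0,"gripper": 0.022},{"dx": 0,"dy": 0,"dz": 0,"yaw": 0,"gripper": 0.03},{"dx": 0,"dy": 0,"dz": 0,"yaw": 0,"gripper": 0.036},{"dx": 0,"dy": 0,"dz": 0,"yaw": 0,"gripper": 0.036},{"dx": 0,"dy": 0,"dz": -0.01,"yaw": 0,"gripper": 0.036},{"dx": 0,"dy": 0,"dz": -0.03,"yaw": 0,"gripper": 0.036},{"dx": 0,"dy": 0,"dz": -0.045,"yaw": 0,"gripper": 0.036},{"dx": 0,"dy": 0,"dz": -0.045,"yaw": 0,"gripper": 0.036},{"dx": 0,"dy": 0,"dz": -0.045,"yaw": 0,"gripper": 0},{"dx": 0,"dy": 0,"dz": 0,"yaw": 0,"gripper": 0},{"dx": 0,"dy": 0,"dz": 0,"yaw": 0,"gripper": 0}], squeeze=30)

```text
time: 16.35
tool_pos: [0.4563, -0.349, 0.1714]
tool_rot: [[-0.991, -0.132, 0.004], [-0.132, 0.991, -0.001], [-0.004, -0.002, -1.0]]
contact_force: [-0.4, -0.3, -1.0]
grip_width: -0.001
finger_force: 0.0
```

Run:
```python
from look import *
k=(abs(W[...,0]-.456)<.14)&(abs(W[...,1]+.349)<.03)&(W[...,2]>.012)&(W[...,2]<.035)&(g<90)
print("handle in tray",rect(W[k][:,:2],k=1),np.percentile(W[k][:,2],[5,50,95]))
# ring view from the side camera: now look for the module well
c=read_camera("side");W=cloud(c);Ex,Ey=.5835,-.019
q=W-np.array([Ex,Ey,.115]);a=np.radians(25)
S=q[...,0]*np.cos(a)+q[...,2]*np.sin(a);N=-q[...,0]*np.sin(a)+q[...,2]*np.cos(a)
# well map by n
g=c["img"].mean(2)
for sb in range(4,128,8):
    r=[]
    for y in range(-66,67,11):
        k=(abs(S*1000-sb)<5)&(abs(q[...,1]*1000-y)<6)&(N<.004)&(N>-.06)
        r.append(f"{np.median(N[k])*1000:4.0f}/{np.median(g[k]):3.0f}" if k.sum()>1 else "   -    ")
    print(sb,*r)
cv2.imwrite("pics/s3.png",cv2.resize(c["img"][180:280,290:410],None,fx=6,fy=6,interpolation=2)[:,:,::-1])
```

```text
16.35 [ 0.45626106 -0.34896776  0.17136853] [[-0.991, -0.132, 0.004], [-0.132, 0.991, -0.001], [-0.004, -0.002, -1.0]] [-0.02  0.35  0.73  1.86 -0.27  1.03  2.52]
[ 0.37790048 -0.35854381  0.32686828]
handle in tray ((442.0520324707031, -349.2732849121094), (91.8401107788086, 15.25721263885498), 7.25082540512085) [0.02397432 0.02530094 0.02649677]
4    -        -        -        -        -        -        -        -        -        -        -        -        -    
12    -        -        -        -        -        -        -        -        -        -        -        -        -    
20    -        -        -        -        -        -        -        -        -        -        -        -        -    
28    -        -        -        -        -        -        -        -        -        -        -        -        -    
36    -        -        -        -        -        -        -        -        -        -        -        -       -7/218
44    -        -        -        -        -        -        -        -        -        -        -      -45/ 91  -18/233
52    -        -        -      
[... 472 characters left out ...]
 -        -        -      -20/135  -12/ 78  -10/ 94  -28/133  -46/ 90  -48/ 81  -47/ 77  -22/234
92    -        -        -        -        -      -34/174  -31/168  -39/142  -45/ 98  -46/ 68  -48/ 68  -47/ 65  -27/181
100    -        -        -      -46/ 98  -47/ 78  -47/ 68  -48/ 68  -47/ 72  -48/ 66  -45/ 66  -47/ 65  -46/ 65  -24/150
108    -        -      -44/166  -47/ 81  -45/ 68  -46/ 68  -46/ 68  -45/ 67  -46/ 66  -47/ 66  -47/ 67  -45/ 65  -23/148
116    -        -      -45/179  -46/ 69  -46/ 68  -46/ 68  -46/ 68  -46/ 69  -47/ 67  -47/ 67  -46/ 64  -46/ 66  -23/147
124   -0/181    2/ 66    2/ 66  -44/ 69  -20/ 69  -44/ 72  -39/ 72  -46/ 69  -46/ 70  -46/ 69  -44/ 68  -42/ 71  -17/133
```

Call:
send_rows(steps=[{"dx": 0,"dy": 0,"dz": -0.043,"yaw": 0.138,"gripper": 0},{"dx": 0,"dy": 0,"dz": -0.043,"yaw": 0,"gripper": 0},{"dx": 0,"dy": 0.03,"dz": -0.043,"yaw": 0,"gripper": 0},{"dx": -0.02,"dy": 0.043,"dz": 0,"yaw": 0,"gripper": 0},{"dx": -0.02,"dy": 0.043,"dz": 0,"yaw": 0,"gripper": 0},{"dx": -0.02,"dy": 0.043,"dz": 0,"yaw": 0,"gripper": 0},{"dx": -0.02,"dy": 0.043,"dz": 0,"yaw": 0,"gripper": 0},{"dx": -0.02,"dy": 0.043,"dz": 0,"yaw": 0,"gripper": 0},{"dx": -0.02,"dy": 0.043,"dz": 0,"yaw": 0,"gripper": 0},{"dx": -0.02,"dy": 0.043,"dz": 0,"yaw": 0,"gripper": 0},{"dx": 0,"dy": 0,"dz": 0,"yaw": 0,"gripper": 0},{"dx": 0,"dy": 0,"dz": 0,"yaw": 0,"gripper": 0}])

```text
time: 17.65
tool_pos: [0.5964, -0.0171, 0.2935]
tool_rot: [[-1.0, 0.001, -0.005], [0.001, 1.0, -0.002], [0.005, -0.002, -1.0]]
contact_force: [0.0, -0.8, -0.5]
grip_width: 0.002
finger_force: 0.0
```

```bash
cat > ring.py <<'E'
from look import *
Ex,Ey,ya=.5835,-.019,np.radians(-.7); a=np.radians(25)
q=W-np.array([Ex,Ey,.115]); X=q[...,0]*np.cos(ya)+q[...,1]*np.sin(ya); Y=-q[...,0]*np.sin(ya)+q[...,1]*np.cos(ya)
S=(X*np.cos(a)+q[...,2]*np.sin(a))*1000;N=(-X*np.sin(a)+q[...,2]*np.cos(a))*1000;Y=Y*1000
near=(S>10)&(S<122)&(abs(Y)<64)
print("floor n",np.median(N[near&(N<-38)]))
d=near&(N<-24)&(N>-36); print("disc",d.sum(),cv2.minEnclosingCircle(np.stack([S[d],Y[d]],-1).astype(np.float32)) if d.sum()>5 else "")
b=near&(N>-20)&(N<2)&(g<130)
if b.sum()>10:
    print("bar",b.sum(),"n",np.median(N[b])); r=cv2.minAreaRect(np.stack([S[b],Y[b]],-1).astype(np.float32)); print(r)
    k=b&(N>np.median(N[b])-4); P=np.stack([S[k],Y[k]],-1); u=np.linalg.svd(P-P.mean(0),full_matrices=False)[2][0]; u*=np.sign(u[0]); print("mean",P.mean(0),"ring angle est",-np.arctan2(u[1],u[0]))
    print("fixed-centre", -np.arctan2(np.sum((P-[62,0])@[0,1]*np.sign(P[:,0]-62)),np.sum(abs(P[:,0]-62))))
# white floor marks
w=near&(N<-20)&(S<28)&(g>170); 
for y in range(-60,61,8):
    k=w&(abs(Y-y)<4)
    if k.sum()>2: print("white",y,k.sum(),np.round(np.median(S[k]),1),np.round(np.median(N[k]),1))
E
python3 ring.py
python3 - <<'E'
from h import *
c=np.load("w1.npz"); cv2.imwrite("pics/w5.png",c["img"][:,:,::-1])
E
```

```text
17.65 [ 0.5964226  -0.01713165  0.29354128] [[-1.0, 0.001, -0.005], [0.001, 1.0, -0.002], [0.005, -0.002, -1.0]] [-0.54  0.25  0.6   1.66 -0.15  1.28  1.65]
[ 0.51876295 -0.01609322  0.44970612]
floor n -45.92679310075897
disc 2017 ((65.76219177246094, -15.3008451461792), 73.87549591064453)
bar 426 n -8.044113215279392
((61.671348571777344, 3.1809496879577637), (53.42159652709961, 10.738602638244629), 10.977506637573242)
mean [61.85693457  3.19751424] ring angle est -0.19444510855367428
fixed-centre -0.19082999908325804
white -28 25 20.6 -28.4
white -20 3 20.7 -28.2
white 4 4 26.4 -46.3
white 28 15 22.6 -28.6
white 36 32 16.2 -28.7
```

View pics/w5.png

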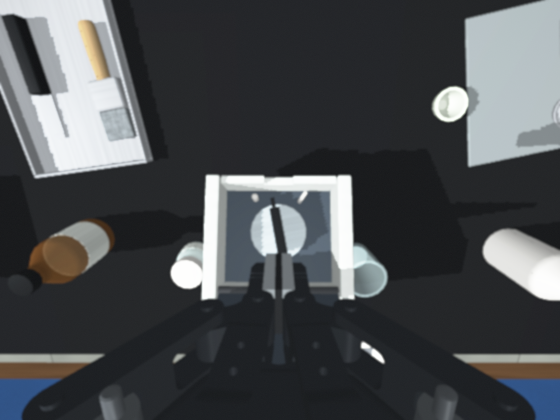

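```bash
cat > push.py <<'E'
import numpy as np,sys
# args: list of theta:D:n  -> tool poses and row increments from current
from rig import get_obs
s=get_obs();p=s["tool_pos"].copy();R=s["tool_rot"];psi=np.arctan2(R[1,0],R[0,0])%(2*np.pi)
ya=np.radians(-.7);a=np.radians(25)
for w in sys.argv[1:]:
    th,D,n=map(float,w.split(":"));rho=24
    S=62-rho*np.cos(th)-D*np.sin(th);Y=rho*np.sin(th)-D*np.cos(th)+3.2
    X=S*np.cos(a)-n*np.sin(a);Z=S*np.sin(a)+n*np.cos(a)
    t=np.array([.5835+(X*np.cos(ya)-Y*np.sin(ya))/1000,-.019+(X*np.sin(ya)+Y*np.cos(ya))/1000,.115+Z/1000-.014])
    yaw=np.pi+ya-np.arctan(np.tan(th)/np.cos(a))
    d=t-p; ex=np.array([np.cos(psi),np.sin(psi)]);ey=np.array([np.sin(psi),-np.cos(psi)])  # z down
    if R[1,1]>0 and abs(psi-np.pi)<1: ey=np.array([np.sin(psi),-np.cos(psi)])
    print(w,"tool",np.round(t,4),"dx %.4f dy %.4f dz %.4f yaw %.3f"%(d[:2]@ex,d[:2]@ey,-d[2],psi-yaw))
    p=t;psi=yaw
E
python3 push.py -.19:26:100 -.19:26:-18 -.19:20:-18 -.05:18:-18 .1:18:-18 .25:18:-18 .4:18:-18 .45:18:-18
```

```text
-.19:26:100 tool [ 0.5802 -0.0458  0.2099] dx 0.0158 dy -0.0261 dz 0.0842 yaw -0.202
-.19:26:-18 tool [ 0.6301 -0.0464  0.103 ] dx -0.0488 dy -0.0104 dz 0.1069 yaw 0.000
-.19:20:-18 tool [ 0.6291 -0.0405  0.1025] dx -0.0002 dy 0.0060 dz 0.0005 yaw 0.000
-.05:18:-18 tool [ 0.6262 -0.0355  0.1011] dx 0.0019 dy 0.0055 dz 0.0014 yaw 0.154
.1:18:-18 tool [ 0.6239 -0.0318  0.1   ] dx 0.0022 dy 0.0038 dz 0.0011 yaw 0.165
.25:18:-18 tool [ 0.6221 -0.0278  0.0992] dx 0.0023 dy 0.0038 dz 0.0009 yaw 0.164
.4:18:-18 tool [ 0.6209 -0.0235  0.0986] dx 0.0024 dy 0.0038 dz 0.0006 yaw 0.162
.45:18:-18 tool [ 0.6206 -0.022   0.0984] dx 0.0009 dy 0.0012 dz 0.0001 yaw 0.053
```

Call:
send_rows(steps=[{"dx": -0.0337,"dy": -0.0293,"dz": 0,"yaw": 0,"gripper": 0},{"dx": 0,"dy": 0,"dz": 0.03,"yaw": -0.101,"gripper": 0},{"dx": 0,"dy": 0,"dz": 0.04,"yaw": -0.101,"gripper": 0},{"dx": 0,"dy": 0,"dz": 0.04,"yaw": 0,"gripper": 0},{"dx": 0,"dy": 0,"dz": 0.03,"yaw": 0,"gripper": 0},{"dx": 0,"dy": 0,"dz": 0,"yaw": 0,"gripper": 0},{"dx": 0,"dy": 0,"dz": 0,"yaw": 0,"gripper": 0}])

```text
time: 18.4
tool_pos: [0.6299, -0.0512, 0.1563]
tool_rot: [[-0.981, -0.192, -0.002], [-0.192, 0.981, -0.001], [0.002, -0.001, -1.0]]
contact_force: [0.3, 0.6, 0.0]
grip_width: 0.001
finger_force: 0.0
```

```bash
python3 push.py -.19:26:-18
python3 - <<'E'
from look import *
L=(W-s["tool_pos"])@s["tool_rot"]
# closed finger width near the tips as seen by wrist cam
for z in range(-60,-8,6):
    k=(abs(L[...,2]*1000-z)<3)&(abs(L[...,0])<.03)&(abs(L[...,1])<.03)
    if k.sum()>5: print(z,k.sum(),np.round(np.percentile(L[k]*1000,[2,98],axis=0),1).tolist())
E
python3 cov.py
```

```text
-.19:26:-18 tool [ 0.6301 -0.0464  0.103 ] dx -0.0011 dy 0.0046 dz 0.0533 yaw -0.004
18.4 [ 0.62990562 -0.05118797  0.15625726] [[-0.981, -0.192, -0.002], [-0.192, 0.981, -0.001], [0.002, -0.001, -1.0]] [-0.41  0.45  0.54  1.72 -0.26  1.05  1.98]
[ 0.55316665 -0.0655563   0.31216269]
-60 1555 [[-8.9, -27.1, -62.9], [12.8, 27.3, -57.2]]
-54 483 [[-9.2, -18.3, -56.9], [12.5, 19.6, -51.1]]
-48 528 [[-11.0, -5.7, -50.9], [10.5, 7.1, -45.2]]
-42 435 [[5.4, -12.3, -44.9], [10.5, 13.8, -39.2]]
-36 375 [[5.3, -12.6, -38.8], [10.4, 13.7, -33.2]]
-30 351 [[5.4, -12.3, -32.9], [10.5, 13.7, -27.3]]
-24 288 [[5.4, -11.8, -26.9], [10.4, 13.4, -21.2]]
-18 123 [[5.5, -9.6, -21.0], [10.3, 11.0, -15.8]]
18.45 [ 0.6315 -0.051   0.1579] [-0.  -0.1  0. ]
cover pts 226 theta(rad) ~ 1.94
line dir [-0.36996799 -0.9290445 ] deg -111.71364329766502
```

Call:
send_rows(steps=[{"dx": -0.001,"dy": 0.0046,"dz": 0.02,"yaw": 0,"gripper": 0},{"dx": 0,"dy": 0,"dz": 0.02,"yaw": 0,"gripper": 0},{"dx": 0,"dy": 0,"dz": 0.01,"yaw": 0,"gripper": 0},{"dx": 0,"dy": 0,"dz": 0.004,"yaw": 0,"gripper": 0},{"dx": 0,"dy": 0,"dz": 0,"yaw": 0,"gripper": 0},{"dx": 0,"dy": 0,"dz": 0,"yaw": 0,"gripper": 0}])

```text
time: 19.1
tool_pos: [0.6319, -0.0447, 0.1037]
tool_rot: [[-0.981, -0.195, 0.002], [-0.195, 0.981, -0.0], [-0.002, -0.001, -1.0]]
contact_force: [-0.1, -0.2, -0.1]
grip_width: 0.001
finger_force: 0.0
```

```bash
python3 push.py -.19:20:-18 -.12:18:-18 -.05:18:-18 .02:18:-18 .1:18:-18 .18:18:-18 .25:18:-18 .32:18:-18 .4:18:-18 .45:18:-18
```

```text
-.19:20:-18 tool [ 0.6291 -0.0405  0.1025] dx 0.0020 dy 0.0046 dz 0.0012 yaw -0.001
-.12:18:-18 tool [ 0.6274 -0.0371  0.1017] dx 0.0010 dy 0.0037 dz 0.0008 yaw 0.077
-.05:18:-18 tool [ 0.6262 -0.0355  0.1011] dx 0.0010 dy 0.0017 dz 0.0006 yaw 0.077
.02:18:-18 tool [ 0.625  -0.0338  0.1006] dx 0.0011 dy 0.0017 dz 0.0005 yaw 0.077
.1:18:-18 tool [ 0.6239 -0.0318  0.1   ] dx 0.0012 dy 0.0020 dz 0.0006 yaw 0.088
.18:18:-18 tool [ 0.6228 -0.0297  0.0995] dx 0.0013 dy 0.0020 dz 0.0005 yaw 0.088
.25:18:-18 tool [ 0.6221 -0.0278  0.0992] dx 0.0012 dy 0.0017 dz 0.0004 yaw 0.076
.32:18:-18 tool [ 0.6214 -0.0258  0.0989] dx 0.0012 dy 0.0017 dz 0.0003 yaw 0.076
.4:18:-18 tool [ 0.6209 -0.0235  0.0986] dx 0.0014 dy 0.0020 dz 0.0003 yaw 0.086
.45:18:-18 tool [ 0.6206 -0.022   0.0984] dx 0.0009 dy 0.0012 dz 0.0001 yaw 0.053
```

Call:
send_rows(steps=[{"dx": 0.002,"dy": 0.0046,"dz": 0.0012,"yaw": 0,"gripper": 0},{"dx": 0.001,"dy": 0.0037,"dz": 0.0008,"yaw": 0.077,"gripper": 0},{"dx": 0.001,"dy": 0.0017,"dz": 0.0006,"yaw": 0.077,"gripper": 0},{"dx": 0.0011,"dy": 0.0017,"dz": 0.0005,"yaw": 0.077,"gripper": 0},{"dx": 0.0012,"dy": 0.002,"dz": 0.0006,"yaw": 0.088,"gripper": 0},{"dx": 0,"dy": 0,"dz": 0,"yaw": 0,"gripper": 0}])

```text
time: 19.7
tool_pos: [0.6232, -0.0351, 0.1005]
tool_rot: [[-0.992, 0.126, 0.002], [0.126, 0.992, -0.004], [-0.002, -0.004, -1.0]]
contact_force: [-1.9, -4.4, 4.4]
grip_width: -0.004
finger_force: 2.6
```

Call:
send_rows(steps=[{"dx": 0.0013,"dy": 0.002,"dz": 0.0005,"yaw": 0.088,"gripper": 0},{"dx": 0.0012,"dy": 0.0017,"dz": 0.0004,"yaw": 0.076,"gripper": 0},{"dx": 0.0012,"dy": 0.0017,"dz": 0.0003,"yaw": 0.076,"gripper": 0},{"dx": 0.0014,"dy": 0.002,"dz": 0.0003,"yaw": 0.086,"gripper": 0},{"dx": 0.0009,"dy": 0.0012,"dz": 0.0001,"yaw": 0.053,"gripper": 0},{"dx": 0,"dy": 0,"dz": 0,"yaw": 0,"gripper": 0}])

```text
time: 20.3
tool_pos: [0.6187, -0.0251, 0.098]
tool_rot: [[-0.876, 0.483, -0.001], [0.483, 0.876, -0.004], [-0.001, -0.004, -1.0]]
contact_force: [-3.0, -5.1, 4.2]
grip_width: -0.002
finger_force: 2.9
```

```bash
python3 ring.py; python3 push.py .45:18:-18 .45:22:-18 .45:22:60
```

```text
20.3 [ 0.61868251 -0.02507275  0.09803537] [[-0.876, 0.483, -0.001], [0.483, 0.876, -0.004], [-0.001, -0.004, -1.0]] [-0.55  0.53  0.67  1.79 -0.39  0.95  1.35]
[0.55012965 0.01443773 0.25369831]
floor n -45.85893744546421
disc 3053 ((42.8382682800293, -14.155075073242188), 59.60743713378906)
bar 1558 n -7.688156622953429
((36.92048645019531, -21.659751892089844), (85.84589385986328, 34.358489990234375), 84.49462127685547)
mean [38.25355629  6.82362442] ring angle est -0.853784393237058
fixed-centre 0.27981452962161996
white -28 97 20.0 -28.1
white -20 21 21.2 -28.8
white 28 72 21.6 -28.4
white 36 101 16.3 -28.4
.45:18:-18 tool [ 0.6206 -0.022   0.0984] dx -0.0002 dy 0.0036 dz -0.0004 yaw -0.001
.45:22:-18 tool [ 0.619  -0.0256  0.0977] dx -0.0003 dy -0.0039 dz 0.0007 yaw 0.000
.45:22:60 tool [ 0.586  -0.0252  0.1684] dx 0.0291 dy -0.0155 dz -0.0707 yaw 0.000
```

```bash
python3 - <<'E'
t=open('ring.py').read()
t=t.replace("b=near&","L=(W-s['tool_pos'])@s['tool_rot']\nf=(abs(L[...,0])<.017)&(abs(L[...,1])<.020)\nf=f|(L[...,2]<-.055)\nb=near&~f&(np.hypot(S-62,Y-3.2)<36)&")
t=t.replace("(P-[62,0])","(P-[62,3.2])").replace("N>-20)&(N<2","N>-14)&(N<-2")
open('ring.py','w').write(t)
E
python3 ring.py
```

```text
20.35 [ 0.61867553 -0.02508296  0.09803723] [[-0.876, 0.482, -0.001], [0.482, 0.876, -0.004], [-0.001, -0.003, -1.0]] [-0.55  0.53  0.67  1.79 -0.39  0.95  1.35]
[0.55010784 0.01436574 0.25370286]
floor n -45.86192698596635
disc 3052 ((42.55632400512695, -14.13984489440918), 59.40473175048828)
bar 514 n -8.092174317231
((47.77168273925781, 14.498270988464355), (6.435938358306885, 19.255008697509766), 63.94956970214844)
mean [47.21239419 14.83191405] ring angle est 0.44584261482413023
fixed-centre 0.6665159388936868
white -28 94 19.9 -28.3
white -20 22 21.3 -29.4
white 28 74 21.8 -28.3
white 36 101 16.2 -28.3
```

```bash
python3 push.py .45:18:-18 .52:18:-18 .6:18:-18
```

```text
.45:18:-18 tool [ 0.6206 -0.022   0.0984] dx -0.0002 dy 0.0036 dz -0.0004 yaw -0.001
.52:18:-18 tool [ 0.6203 -0.0199  0.0983] dx 0.0012 dy 0.0017 dz 0.0001 yaw 0.074
.6:18:-18 tool [ 0.6202 -0.0176  0.0982] dx 0.0014 dy 0.0019 dz 0.0001 yaw 0.083
```

Then back away and lift for an unobstructed measurement.

Call:
send_rows(steps=[{"dx": 0.0012,"dy": 0.0017,"dz": 0,"yaw": 0.074,"gripper": 0},{"dx": 0.0014,"dy": 0.0019,"dz": 0,"yaw": 0.083,"gripper": 0},{"dx": 0,"dy": 0,"dz": 0,"yaw": 0,"gripper": 0},{"dx": 0,"dy": 0,"dz": 0,"yaw": 0,"gripper": 0}])

```text
time: 20.8
tool_pos: [0.6176, -0.0207, 0.0977]
tool_rot: [[-0.79, 0.613, -0.002], [0.613, 0.79, -0.003], [-0.0, -0.004, -1.0]]
contact_force: [-4.7, -4.8, 4.1]
grip_width: -0.003
finger_force: 3.0
```

Call:
send_rows(steps=[{"dx": 0,"dy": -0.008,"dz": 0,"yaw": 0,"gripper": 0},{"dx": 0,"dy": -0.003,"dz": -0.02,"yaw": -0.1,"gripper": 0},{"dx": 0,"dy": 0,"dz": -0.04,"yaw": -0.14,"gripper": 0},{"dx": 0,"dy": 0,"dz": -0.045,"yaw": -0.14,"gripper": 0},{"dx": 0,"dy": 0,"dz": -0.045,"yaw": -0.14,"gripper": 0},{"dx": 0,"dy": 0,"dz": -0.045,"yaw": -0.1,"gripper": 0},{"dx": 0.02,"dy": 0,"dz": 0,"yaw": 0,"gripper": 0},{"dx": 0,"dy": 0,"dz": 0,"yaw": 0,"gripper": 0}])

```text
time: 21.6
tool_pos: [0.5919, -0.0247, 0.2943]
tool_rot: [[-0.999, 0.038, 0.003], [0.038, 0.999, 0.003], [-0.003, 0.003, -1.0]]
contact_force: [-0.1, -0.2, 0.0]
grip_width: 0.001
finger_force: 0.0
```

```bash
python3 ring.py; python3 cov.py
```

```text
21.6 [ 0.59185319 -0.02465237  0.29429375] [[-0.999, 0.038, 0.003], [0.038, 0.999, 0.003], [-0.003, 0.003, -1.0]] [-0.59  0.25  0.67  1.68 -0.16  1.27  1.65]
[ 0.51295562 -0.02146358  0.44979236]
floor n -45.93281436231772
disc 1958 ((65.74842071533203, -15.190942764282227), 73.75477600097656)
bar 438 n -8.029998714874324
((62.53269577026367, 3.4196319580078125), (10.999479293823242, 55.276554107666016), 51.2742805480957)
mean [62.62918876  3.19550505] ring angle est 0.6757587696288305
fixed-centre 0.6524693366054388
white -28 23 20.1 -28.4
white -20 3 20.9 -28.7
white 4 7 26.9 -45.7
white 28 24 22.5 -30.8
white 36 31 16.3 -28.4
21.65 [ 0.5919 -0.0243  0.2927] [-0.4  0.4 -0.5]
cover pts 422 theta(rad) ~ 1.94
line dir [ 0.08496189 -0.9963842 ] deg -85.12616652862516
```

Call:
send_rows(steps=[{"dx": -0.0161,"dy": 0.0257,"dz": 0,"yaw": 0,"gripper": 0},{"dx": -0.0161,"dy": 0.0257,"dz": 0,"yaw": 0,"gripper": 0},{"dx": 0,"dy": 0,"dz": 0.04,"yaw": -0.026,"gripper": 0},{"dx": 0,"dy": 0,"dz": 0.045,"yaw": 0,"gripper": 0},{"dx": 0,"dy": 0,"dz": 0.045,"yaw": 0,"gripper": 0},{"dx": 0,"dy": 0,"dz": 0.035,"yaw": 0,"gripper": 0},{"dx": 0,"dy": 0,"dz": 0.02,"yaw": 0,"gripper": 0},{"dx": 0,"dy": 0,"dz": 0.0085,"yaw": 0,"gripper": 0},{"dx": 0,"dy": 0,"dz": 0,"yaw": 0,"gripper": 0},{"dx": 0,"dy": 0,"dz": 0,"yaw": 0,"gripper": 0}])

```text
time: 22.7
tool_pos: [0.6273, 0.025, 0.0991]
tool_rot: [[-1.0, 0.013, 0.001], [0.013, 1.0, -0.0], [-0.001, -0.0, -1.0]]
contact_force: [-0.4, -0.5, -0.4]
grip_width: 0.002
finger_force: 0.0
```

```bash
python3 ring.py
```

```text
22.7 [0.62734273 0.02500027 0.09912349] [[-1.0, 0.013, 0.001], [0.013, 1.0, -0.0], [-0.001, -0.0, -1.0]] [-0.55  0.52  0.57  1.77 -0.34  0.95  1.72]
[0.54871588 0.02671655 0.25481662]
floor n -45.93267089373564
disc 5973 ((51.71577072143555, -14.536038398742676), 64.69412994384766)
bar 873 n -8.173068456936468
((59.54052734375, 5.394197463989258), (12.112311363220215, 48.843650817871094), 51.2686882019043)
mean [47.85172827 14.27574943] ring angle est 0.6751289367778217
fixed-centre 0.6460645705897565
white -28 81 19.5 -28.0
white 28 85 21.3 -28.4
white 36 113 16.2 -28.4
```

Call:
send_rows(steps=[{"dx": 0,"dy": -0.003,"dz": 0,"yaw": 0,"gripper": 0},{"dx": 0,"dy": -0.002,"dz": 0,"yaw": 0,"gripper": 0},{"dx": 0,"dy": -0.001,"dz": 0,"yaw": 0,"gripper": 0},{"dx": 0,"dy": 0,"dz": 0,"yaw": 0,"gripper": 0},{"dx": 0,"dy": 0,"dz": 0,"yaw": 0,"gripper": 0}])

```text
time: 23.25
tool_pos: [0.6264, 0.019, 0.0988]
tool_rot: [[-1.0, 0.013, 0.0], [0.013, 1.0, 0.0], [-0.0, 0.0, -1.0]]
contact_force: [0.4, 0.3, 0.2]
grip_width: 0.001
finger_force: 0.0
```

Call:
send_rows(steps=[{"dx": 0,"dy": -0.001,"dz": 0,"yaw": 0,"gripper": 0},{"dx": 0,"dy": -0.001,"dz": 0,"yaw": 0,"gripper": 0},{"dx": 0,"dy": 0,"dz": 0,"yaw": 0,"gripper": 0}])

```text
time: 23.55
tool_pos: [0.6264, 0.018, 0.0986]
tool_rot: [[-1.0, 0.012, -0.0], [0.012, 1.0, 0.001], [0.0, 0.001, -1.0]]
contact_force: [-0.6, 1.9, 0.9]
grip_width: 0.0
finger_force: 0.8
```

```bash
python3 ring.py | grep -E "bar|est"
```

```text
bar 670 n -8.026729442297414
mean [53.36552253  9.0918645 ] ring angle est 0.5933530272358594
```

Call:
send_rows(steps=[{"dx": 0,"dy": -0.001,"dz": 0,"yaw": 0,"gripper": 0},{"dx": 0,"dy": -0.001,"dz": 0,"yaw": 0,"gripper": 0},{"dx": 0,"dy": 0,"dz": 0,"yaw": 0,"gripper": 0}])

```text
time: 23.9
tool_pos: [0.6261, 0.0173, 0.0984]
tool_rot: [[-1.0, 0.011, -0.001], [0.011, 1.0, 0.003], [0.001, 0.003, -1.0]]
contact_force: [0.0, 5.0, -0.0]
grip_width: -0.002
finger_force: 2.5
```

Call:
send_rows(steps=[{"dx": 0,"dy": -0.001,"dz": 0,"yaw": 0,"gripper": 0},{"dx": 0,"dy": 0,"dz": 0,"yaw": 0,"gripper": 0}])

```text
time: 24.1
tool_pos: [0.6254, 0.0166, 0.0981]
tool_rot: [[-1.0, 0.011, -0.002], [0.011, 1.0, 0.003], [0.002, 0.003, -1.0]]
contact_force: [-1.4, 6.7, 0.5]
grip_width: -0.004
finger_force: 2.7
```

Call:
send_rows(steps=[{"dx": 0,"dy": -0.001,"dz": 0,"yaw": 0,"gripper": 0},{"dx": 0,"dy": 0,"dz": 0,"yaw": 0,"gripper": 0},{"dx": 0,"dy": 0.011,"dz": 0,"yaw": 0,"gripper": 0},{"dx": 0,"dy": 0,"dz": 0,"yaw": 0,"gripper": 0},{"dx": 0,"dy": 0,"dz": 0,"yaw": 0,"gripper": 0}])

```text
time: 24.6
tool_pos: [0.6268, 0.0228, 0.0987]
tool_rot: [[-1.0, 0.013, 0.001], [0.013, 1.0, -0.002], [-0.001, -0.002, -1.0]]
contact_force: [0.2, -0.1, -0.4]
grip_width: 0.003
finger_force: 0.0
```

```bash
python3 ring.py | grep -E "bar|est|fixed|\(\("
```

```text
disc 5469 ((50.9520263671875, -14.183616638183594), 64.2032470703125)
bar 946 n -8.126697471625395
((59.630767822265625, 4.937952041625977), (12.105175971984863, 49.713836669921875), 56.097999572753906)
mean [50.19236289 11.64635463] ring angle est 0.5058692898016565
fixed-centre 0.5535227620644055
```

Call:
send_rows(steps=[{"dx": 0,"dy": 0,"dz": -0.03,"yaw": 0,"gripper": 0},{"dx": 0,"dy": 0,"dz": -0.04,"yaw": 0,"gripper": 0},{"dx": 0,"dy": 0,"dz": -0.045,"yaw": 0,"gripper": 0},{"dx": 0,"dy": 0,"dz": -0.045,"yaw": 0,"gripper": 0},{"dx": 0.017,"dy": -0.024,"dz": -0.036,"yaw": 0,"gripper": 0},{"dx": 0.017,"dy": -0.024,"dz": 0,"yaw": 0,"gripper": 0},{"dx": 0,"dy": 0,"dz": 0,"yaw": 0,"gripper": 0},{"dx": 0,"dy": 0,"dz": 0,"yaw": 0,"gripper": 0}])

```text
time: 25.45
tool_pos: [0.5915, -0.0256, 0.2949]
tool_rot: [[-1.0, 0.017, 0.001], [0.017, 1.0, 0.0], [-0.001, 0.0, -1.0]]
contact_force: [0.7, 0.3, 1.4]
grip_width: 0.003
finger_force: 0.0
```

```bash
python3 ring.py | grep -E "bar|est|fixed|\(\("; python3 cov.py
```

```text
disc 1941 ((65.6109390258789, -14.791635513305664), 74.05799865722656)
bar 430 n -7.985979771241591
((62.303932189941406, 3.2643814086914062), (10.625465393066406, 55.07169723510742), 55.75856018066406)
mean [62.27087861  3.33655105] ring angle est 0.6028937801764409
fixed-centre 0.5804524402353839
25.5 [ 0.5917 -0.0239  0.2943] [ 0.7  0.4 -0.1]
cover pts 394 theta(rad) ~ 1.94
line dir [ 0.08525506 -0.99635916] deg -85.10930780247229
```

Ring at about 0.60, the cover stands open at about 1.92, the scraper lies flat in the tray and the robot is clear of everything.

```bash
python3 -c "
from rig import *
print(hand_in())"
```

```text
the job is handed in; nothing more can be done
None
```

The job is done and handed in: the cover was levered open with the scraper blade and stands at about 1.9 rad, the scraper lies flat in the steel tray, and the lock ring measures about 0.60 rad against the locked mark at 0.6 (I overshot to about 0.67 and nudged it back).

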